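# Seat the three-lug socket plate in its bonding jig and wedge it tight

## Task

The aluminium three-lug plate is sitting high in the grey bonding jig, its lugs resting on the deck beside the keyways: work it round until it drops fully home in the pocket, flush with the deck. Then drive the wooden wedge along its groove until it is jammed tight across the end of the lug there and the plate can no longer shift. Leave the bottle, the roll of tape and the screwdriver where they are.

Things in the scene. Friction and masses are not known exactly. Their poses are not given: they have to be found in the camera images.
- nest: Grey bonding jig of slippery plastic (friction about 0.3), fixed, place and yaw vary: a block about 190 mm square, dark below, with a flat deck 36 mm high. Origin: on the bench under the pocket's axis, z up. Round pocket of diameter 102 mm, floor at height 8 mm, and three keyways (slots 32 mm wide running outwards from the pocket, floor at height 22 mm) at 0 (nest +x), 120 and 240 degrees.
- groove (a point): Point on the floor (height 22 mm) of the straight groove, where the keyway at nest +x opens into it: at nest x = 78, y = 0 mm, axes as the nest's. The groove runs along nest y from -220 to +80 mm, between an inner wall at nest x = 62 mm (deck height) and an outer wall at x = 94 mm (16 mm thick, top at height 40 mm).
- plate: Loose aluminium plate, 0.28 to 0.56 kg: disc of diameter 96 mm, 26 mm thick, with three equal lugs at 0 (plate +x), 120 and 240 degrees, 26 mm wide, reaching 76 mm from the axis, as thick as the upper 14 mm. Origin: centre of underside, z up. Starts with its lower 12 mm in the pocket, lugs on the deck (36 to 50 mm high), 20 to 60 degrees off the keyways.
- plate_top (a point): Centre of the plate's top face, 26 mm above its origin. Height 50 mm at the start, 36 mm (flush with the deck; origin at 10 mm) when fully home. Any lug fits any keyway. Play: the disc 3 mm all round in the pocket, each lug 3 mm on either side in its keyway; it falls in by itself when turned and centred within that.
- wedge: Loose wooden wedge standing in the groove, 90 mm long (its y), 34 mm high (20 mm above the deck), 14 mm thick at the thin end (+y), 26 mm at the butt (-y). Origin: underside, on the flat face, half way along. The flat face (+x) slides along the groove's outer wall; the slope faces the plate. It starts at the groove's -y end, thin end towards the keyway.
- wedge_butt (a point): Middle of the wedge's butt face (wedge y = -45, x = -13, 17 mm above its underside), where it is pushed. Pushed to nest +y it meets the lug and goes tight with its origin at nest y = -14 to 0 mm; 12 to 20 N is enough, and it stays by friction.
- adhesive: Bystander: brown glass bottle, 60 mm diameter, 130 mm high, upright; origin at the centre of its base.
- tape: Bystander: roll of tape lying flat, 100 mm diameter, 25 mm high; origin at the centre of its underside.
- driver: Bystander: screwdriver lying on the bench, along its x, handle to -x; origin at its middle.
Not all that is in view belongs to the job. What is shaped like the plate but blue or yellow is not meant.

How it is judged (in metres and radians):
On the way, in this order (a step that is already met when the one before it is completed fails the run):
1. the plate has dropped fully home in the pocket (z of plate in the frame of nest below 0.0125 m and angle between plate's own z axis and vertical below 0.03 rad), for 0.2 s.
2. the wedge is driven tight across the lug (y of wedge in the frame of nest above -0.022 m and contact force between wedge and plate above 2 N), for 0.2 s.
At the end, for the whole second after the job is handed in: Plate fully home (origin under 12.5 mm above the bench, level within 0.03 rad); wedge upright (0.1 rad) on the groove floor (within 5 mm), its origin past y = -22 mm in the nest frame and jammed, pressing on the plate with over 2 N; both at rest (all of step 1 and all of step 2 and z of wedge in the frame of nest below 0.027 m and angle between wedge's own z axis and vertical below 0.1 rad and linear speed of each of plate, wedge below 0.02 m/s); the robot touches nothing.
It fails at once if the bottle, tape or screwdriver was moved more than 20 mm (distance of any of adhesive, tape, driver from where it was at the start of the episode above 0.02 m).
It also fails if it takes over 48 s, if anything falls off the work surface, if the arm or the gripper's body presses on something with over 40 N, if the wrist force passes 120 N, or if a joint passes its speed limit or range.

## Robot

A 6-joint arm with a two-finger parallel gripper is mounted at the origin on the work surface. World frame = base frame: x ahead of the robot, y to its left, z up, the work surface at z = 0. Lengths are in mm, angles in rad, forces in N, time in s.
With the tool pointing down it reaches from about 325 to 900 mm from the base axis. Payload 6.1 kg.
Tool frame: the origin (TCP) lies midway between the tips of the shut fingers; the grasp point (between the pads) lies env.hold_point_z behind it (env.hold_point_z is the distance from the TCP to the grasp point, in mm); z points along the fingers, y is the direction in which the jaws open and shut (so a half turn about z gives the same grasp; the last joint's range is limited). The gripper opens to 85 mm and grips with 20 to 120 N. Pads are 22 mm wide; open, the fingers measure 114 mm over their backs; the gripper's body (76 mm by 85 mm) begins 54 mm behind the grasp point. The pads swing forward as they close: fully open they stand 13 mm farther back than shut.
Start: joints at [1.15, 0.22, 1.526, -0, 1.395, -0.126], TCP at [181.591, 598.03, 231.3] pointing down, gripper open.
Joint ranges: [-2.98, 2.98], [-0.91, 2.08], [0.09, 2.57], [-1.24, 4.39], [0.2, 2.65], [-2.68, 2.68]. Speed limits (rad/s): [2.57, 2.57, 3.01, 3.14, 3.14, 3.14].

## Interface

Orientations are given as a unit quaternion [x, y, z, w].
In Python, from rig import env gives the robot as it stands.
- The arm moves only by the tool step_arm, never from a script. Its argument "plan" is a list of rows, each an object with "xyz": the shift along the tool's x, y, z in units of 30 mm (1.0 is 30 mm), a list of three; "twist": the turn about the tool's z in units of 8 degrees (1.0 is 8 degrees). A call has exactly 5 rows; each row is the pose to reach, as a shift and turn from the pose commanded when the call began, along the tool's axes at that moment; what a row does not reach only later rows make up. A row lasts 1/8 s, in which the tool goes at most 62.5 mm and 10.7 degrees, less where a joint would pass 70% of its speed; a pose out of reach is approached as far as the arm can. A call with a gripper value outside its range is refused whole. "hand" is the finger opening in mm, from 0 to 85.4, set as the call begins (left out, the last holds). The fingers move at their own pace and stop on an object; "force" is the grip in N (left out, the last holds). Time passes only in rows, so rows that repeat a pose let the fingers close, or fill a call up. It gives the time, the measured TCP pose, the force and the opening at its end, in the units of the state.
- env.get_obs(): the state, without advancing time (a new reading comes with each control period).
- env.read_camera(name): name is "scene" or "top" or "wrist"; returns a dict with "frame" (400x640x3 uint8, red, green, blue), "fov_y" (degrees; the focal length in pixels is half the picture's height over the tangent of half this angle, whatever the lens; pixels are square), "cx", "cy" (the principal point, pixels), "camera_from_world" (4x4, takes a point from world to camera coordinates). Camera axes: x right, y down, z forward; pixel columns grow to the right and rows downward; lengths in mm; the calibration is good to about 2 mm. A picture is of the moment at which its call begins. There is no depth.
- env.finish_job(): hands the job in, once; it reports no verdict.
The state is a dict: "time_s": time; "q": joint angles; "qd": joint speeds; "joint_torque": joint torques, N m; "position": TCP position; "eef_rot": TCP orientation; "wrist_force": force on the tool from outside, world axes, zero at the start; "torque": the same for the moment, N m; "grip_width": finger opening in mm.
Only numpy, scipy, OpenCV 4.12 (cv2) and the standard library are available. Lean on these libraries where they do the work, as an engineer would, in place of code of your own. Each camera call takes 0.05 s, during which the arm holds its last target.

## Working session

There is one attempt and no reset: what is moved stays moved. The work goes in short steps, Python scripts to look and compute and a tool call to move; the robot and the scene stay as the last step left them, time stands still between calls to the robot, and variables do not carry over. Pictures are saved under pics/ and viewed, and the job is handed in when it is done.

Besides the shell and the picture viewer there is one more tool, called after "Call:" as name(argument=value, ...), one argument or row to a line, values as JSON. step_arm: Moves the arm, as the interface text tells. Its arguments: {"type":"object","properties":{"plan":{"type":"array"},"hand":{"type":"number"},"force":{"type":"number"}},"required":["plan"]}

```bash
mkdir -p pics; ls
python3 - <<'E'
from rig import env
import cv2
o=env.get_obs()
print({k:o[k] for k in ('time_s','position','eef_rot','wrist_force','grip_width')}, env.hold_point_z)
for n in ('scene','top','wrist'):
    c=env.read_camera(n); cv2.imwrite(f'pics/{n}0.png',c['frame'][:,:,::-1]); print(n,c['fov_y'],c['cx'],c['cy'],c['camera_from_world'].round(3).tolist() if hasattr(c['camera_from_world'],'round') else c['camera_from_world'])
E
```

```text
pics
{'time_s': 0.0, 'position': array([181.33398633, 597.49912568, 230.21431114]), 'eef_rot': array([ 1.46876578e-01,  9.89154365e-01, -9.13606659e-04, -2.79876782e-04]), 'wrist_force': array([-0.67351945, -1.2464217 , -0.6223793 ]), 'grip_width': 85.33740221154191} 18.700000000000003
scene 47.01477637320329 319.3465265232171 204.7077498576191 [[0.027, 1.0, 0.01, 39.988], [0.749, -0.013, -0.663, -395.197], [-0.662, 0.025, -0.749, 1701.634], [0.0, 0.0, 0.0, 1.0]]
top 51.00003784744201 322.15117640328816 207.31133886957917 [[0.027, -0.999, 0.02, -57.976], [-0.99, -0.029, -0.136, 579.453], [0.137, -0.016, -0.99, 1075.112], [0.0, 0.0, 0.0, 1.0]]
wrist 59.911865948546975 319.0165265069246 195.48491874867392 [[0.29, 0.957, -0.002, -622.819], [0.908, -0.275, 0.317, -40.806], [0.302, -0.094, -0.949, 380.996], [0.0, 0.0, 0.0, 1.0]]
```

View pics/scene0.png

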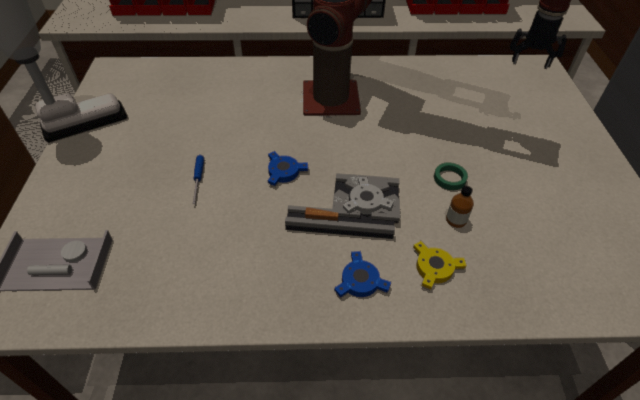

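View pics/top0.png

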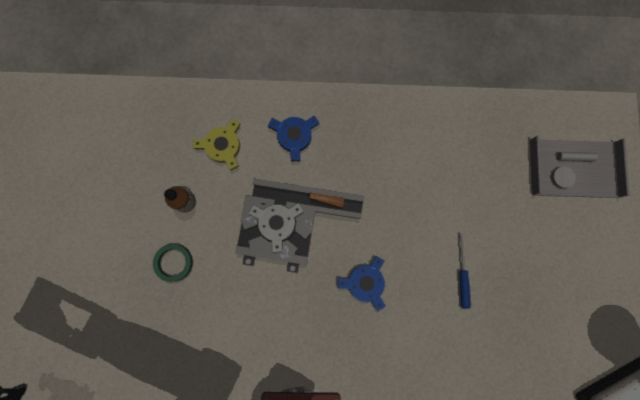

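View pics/wrist0.png

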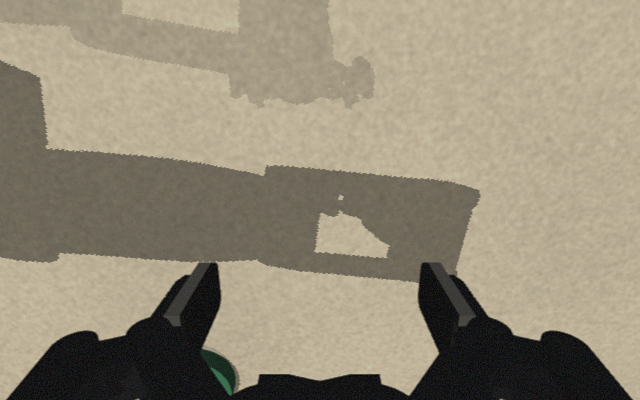

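The plate is the silver one in the jig, at top (276,222) and scene (367,196). Look-alikes are blue at top (294,134) and (366,283), and yellow at (221,144). The wedge is orange at top (327,199). I'll check these in close crops.

Run:
```python
import cv2,numpy as np
a=cv2.imread('pics/top0.png')[165:285,220:380]; b=cv2.imread('pics/scene0.png')[165:245,275:415]
a=cv2.resize(a,None,fx=5,fy=5,interpolation=cv2.INTER_CUBIC);b=cv2.resize(b,None,fx=5.7,fy=5.7,interpolation=cv2.INTER_CUBIC)
cv2.imwrite('pics/c1.png',a);cv2.imwrite('pics/c2.png',b)
```

```text
(no output)
```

View pics/c1.png

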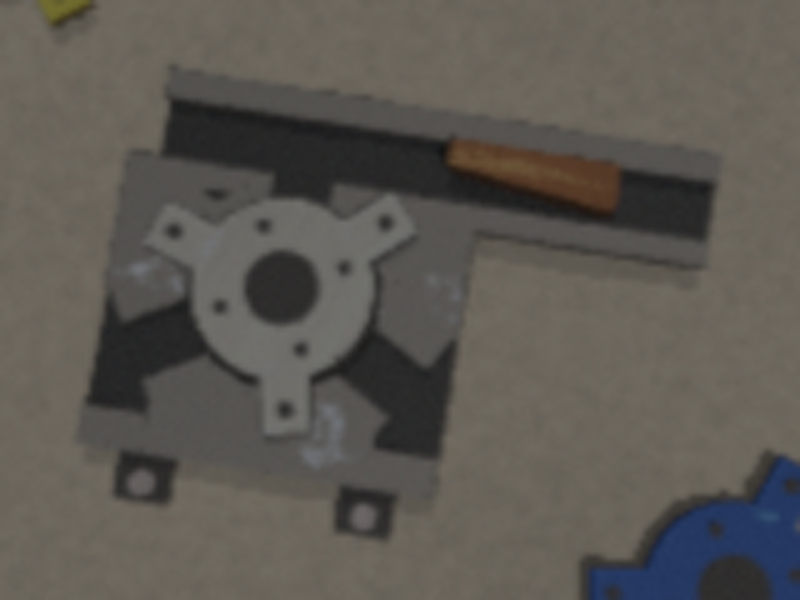

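View pics/c2.png

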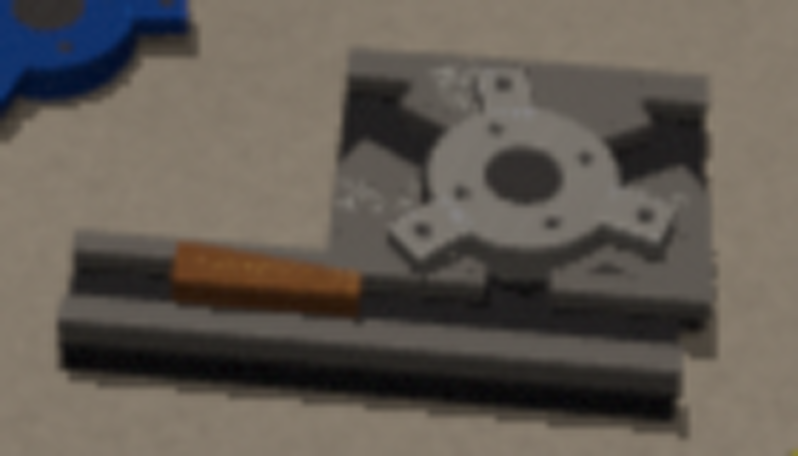

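```bash
cat > h.py <<'E'
from rig import env
import cv2,numpy as np
def cam(n,save=None):
    c=env.read_camera(n)
    if save: cv2.imwrite(f'pics/{save}.png',c['frame'][:,:,::-1])
    return c
def mats(c):
    M=np.array(c['camera_from_world']);f=200/np.tan(np.radians(c['fov_y'])/2)
    return M[:3,:3],M[:3,3],np.array([[f,0,c['cx']],[0,f,c['cy']],[0,0,1]])
def ray(c,uv):
    R,t,K=mats(c);uv=np.atleast_2d(uv)
    d=np.linalg.solve(K,np.c_[uv,np.ones(len(uv))].T).T@R
    return -R.T@t,d
def onz(c,uv,z):
    o,d=ray(c,uv);s=(z-o[2])/d[:,2];return o+s[:,None]*d
def tri(c1,u1,c2,u2):
    out=[]
    for a,b in zip(np.atleast_2d(u1),np.atleast_2d(u2)):
        o1,d1=ray(c1,a);o2,d2=ray(c2,b);d1=d1[0]/np.linalg.norm(d1);d2=d2[0]/np.linalg.norm(d2)
        A=np.c_[d1,-d2];s=np.linalg.lstsq(A,o2-o1,rcond=None)[0]
        p,q=o1+s[0]*d1,o2+s[1]*d2;out.append(np.r_[(p+q)/2,np.linalg.norm(p-q)])
    return np.array(out)
def proj(c,P):
    R,t,K=mats(c);p=(np.atleast_2d(P)@R.T+t)@K.T;return p[:,:2]/p[:,2:]
E
python3 - <<'E'
from h import *
np.set_printoptions(precision=1,suppress=True)
T=cam('top');S=cam('scene')
t=lambda *p:np.array(p)/5.+[220-.4,165-.4]
s=lambda *p:np.array(p)/5.7+[275-.4,165-.4]
names='hole lugL lugR lugB hl hr hb'.split()
# plate hole centre, lug small holes; scene: left-lug in top = right in scene
tp=np.array([t(282,288),t(174,231),t(386,223),t(286,410)]);sp=np.array([s(524,175),s(646,215),s(422,229),s(503,84)])
print('plate tri\n',tri(T,tp,S,sp)); print(onz(T,tp,50),'\n',onz(S,sp,50))
# deck corners: top lower-right (432,505), lower-left(80,440), scene: far-left(350,50)far-right(707,75)
tp=np.array([t(434,506),t(80,440)]);sp=np.array([s(350,50),s(708,75)])
print('deck\n',tri(T,tp,S,sp),onz(T,tp,36))
# outer wall top outside corners
tp=np.array([t(720,152),t(172,66)]);sp=np.array([s(60,320),s(683,378)])
print('wall\n',tri(T,tp,S,sp),onz(T,tp,40))
# wedge top: thin end pts / butt
tp=np.array([t(455,138),t(622,170),t(615,216),t(448,165)])
print('wedge z56\n',onz(T,tp,56))
print('bottle',onz(T,[[177,197]],65),'tape',onz(T,[[173,263]],12))
print(onz(S,[[460,210]],65))
E
```

```text
plate tri
 [[536.8  79.1  48.9   1.3]
 [565.1 136.8  49.5   1.2]
 [572.6  25.6  49.7   0.9]
 [473.1  74.3  49.3   1.2]]
[[536.6  78.3  50. ]
 [565.  136.2  50. ]
 [572.5  25.2  50. ]
 [473.   73.6  50. ]] 
 [[537.7  79.6  50. ]
 [565.6 137.3  50. ]
 [572.8  26.   50. ]
 [473.8  74.8  50. ]]
deck
 [[425.8  -2.7  28.6   3.4]
 [455.1 183.8  35.8   3.7]] [[425.7  -4.6  36. ]
 [455.  181.9  36. ]]
wall
 [[ 617.7 -151.3   38.4    1. ]
 [ 656.3  144.5   35.2    1.5]] [[ 617.4 -151.6   40. ]
 [ 655.2  143.    40. ]]
wedge z56
 [[617.9  -9.8  56. ]
 [603.5 -98.2  56. ]
 [579.  -95.   56. ]
 [603.4  -6.6  56. ]]
bottle [[593.2 335.6  65. ]] tape [[423.5 350.7  12. ]]
[[610.5 327.6  65. ]]
```

Triangulated heights are sound: the plate top came out at 49–50 mm and the wall at about 38. The nest is near (536,78) with yaw about -7.4°, and the lugs sit at 64°, -56° and 184°. The plate therefore needs about +48.6° CCW. I'll use the lug at 64°, which is well clear of the wedge, and move above it first.

Call:
step_arm(
  plan=[
    {"xyz":[-1.6,-1.1,0],"twist":1.24},
    {"xyz":[-3.3,-2.2,0],"twist":2.48},
    {"xyz":[-5.0,-3.3,0],"twist":3.72},
    {"xyz":[-6.7,-4.4,0],"twist":4.96},
    {"xyz":[-8.35,-5.5,0],"twist":6.2},
  ],
)

```text
time_s: 0.88
position: [374.3, 365.7, 231.4]
eef_rot: [0.551, 0.835, 0.0, 0.0]
wrist_force: [0.3, 1.3, 0.3]
grip_width: 85.5
```

```bash
cat >> h.py <<'E'
from scipy.spatial.transform import Rotation as Ro
def go(x,y,z,yawy):
    "delta to put TCP at x,y,z with tool y axis at yawy deg; units"
    o=env.get_obs();R=Ro.from_quat(o['eef_rot']).as_matrix();p=np.array(o['position'])
    d=R.T@(np.array([x,y,z])-p)/30
    cur=np.degrees(np.arctan2(R[1,1],R[0,1]));tw=-((yawy-cur+180)%360-180)/8
    print('t',o['time_s'],'pos',p.round(1),'yawy',cur.round(1),'tilt',np.degrees(np.arccos(-R[2,2])).round(2),'F',np.round(o['wrist_force'],1),'w',round(o['grip_width'],1),'q6',round(o['q'][5],2))
    print('-> xyz',d.round(3),'twist',round(tw,3))
E
python3 -c "
from h import *
go(566,138,231,-26)"
```

```text
t 0.875 pos [374.3 365.7 231.4] yawy 23.2 tilt 0.03 F [0.3 1.3 0.3] w 85.5 q6 0.22
-> xyz [-9.494  2.883  0.015] twist 6.149
```

Call:
step_arm(
  plan=[
    {"xyz":[-1.9,0.6,0],"twist":1.24},
    {"xyz":[-3.8,1.2,0],"twist":2.48},
    {"xyz":[-5.7,1.7,0.4],"twist":3.72},
    {"xyz":[-7.6,2.3,0.8],"twist":4.96},
    {"xyz":[-9.5,2.9,1.2],"twist":6.15},
  ],
  hand=48,
)

```text
time_s: 1.5
position: [567.9, 139.1, 195.1]
eef_rot: [0.848, 0.53, 0.0, 0.0]
wrist_force: [0.9, 0.9, -0.2]
grip_width: 47.6
```

```bash
python3 -c "
from h import *
go(566,138,130,-26)
c=cam('wrist','w1')
R,t,K=mats(c);print(-R.T@t)"
```

```text
t 1.5 pos [567.9 139.1 195.1] yawy -26.0 tilt 0.03 F [ 0.9  0.9 -0.2] w 47.6 q6 0.56
-> xyz [-0.061 -0.042  2.171] twist -0.002
[603.14653135 211.57765597 337.66002976]
```

View pics/w1.png

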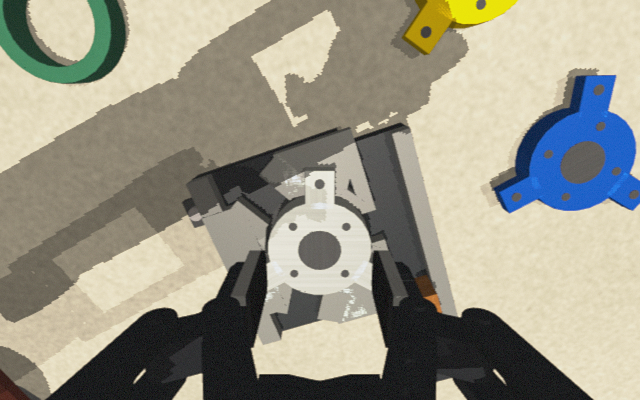

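The wrist view shows the silver plate with its hole at (319,250). The grasp lug's hole is at (320,184), pointing straight out between the fingers.

```bash
python3 - <<'E'
from h import *
np.set_printoptions(precision=1,suppress=True)
c=cam('wrist');g=cv2.cvtColor(c['frame'],cv2.COLOR_RGB2HSV)
m=((g[...,1]<40)&(g[...,2]<150)).astype(np.uint8)
def blob(u,v,r,th):
    a=cv2.cvtColor(c['frame'],cv2.COLOR_RGB2GRAY)[v-r:v+r+1,u-r:u+r+1]<th
    n,l,s,ce=cv2.connectedComponentsWithStats(a.astype(np.uint8));i=l[r,r];return ce[i]+[u-r,v-r],s[i,4]
C=blob(319,250,32,140);L=blob(320,184,9,140);print(C,L)
P=onz(c,[C[0],L[0]],50);print(P)
d=P[1]-P[0];print(np.hypot(*d[:2]),np.degrees(np.arctan2(d[1],d[0])))
t=cam('top'); print(tri(c,[C[0],L[0]],t,[[220-.4+282/5,165-.4+288/5],[220-.4+174/5,165-.4+231/5]]))
# jig edges: wall outer-top corner & inner edges
print('wallcorner',onz(c,[[408,125]],40))
E
python3 - <<'E'
import cv2
a=cv2.imread('pics/w1.png')[120:320,180:460];cv2.imwrite('pics/c3.png',cv2.resize(a,None,fx=2.8,fy=2.8,interpolation=cv2.INTER_CUBIC))
E
```

```text
(array([313.5, 246.3]), np.int32(1299)) (array([320.7, 184.7]), np.int32(293))
[[537.7  77.3  50. ]
 [569.9 127.   50. ]]
59.16236055424185 57.04155915024976
[[537.2  77.9  50.4   1.5]
 [567.5 132.3  60.8   8.9]]
wallcorner [[657.6 138.2  40. ]]
```

View pics/c3.png

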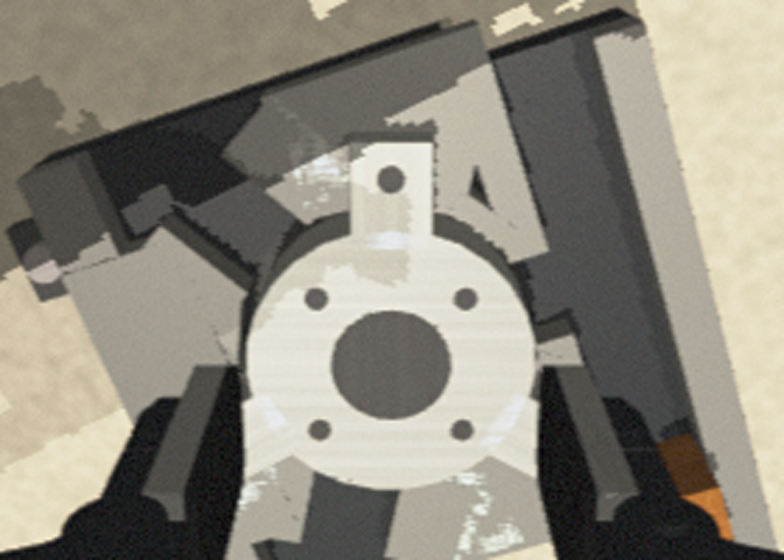

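Run:
```python
from h import *
np.set_printoptions(precision=1,suppress=True)
c=cam('wrist','w2')
f=lambda x,y:[180+x/2.8-.3,120+y/2.8-.3]
P=onz(c,[f(391,365),f(391,180)],50);print(P);d=P[1]-P[0];print(np.hypot(*d[:2]),np.degrees(np.arctan2(d[1],d[0])))
# wall top inner edge line and outer edge
Q=onz(c,[f(598,40),f(690,400),f(640,38),f(720,325)],40);print(Q)
for a,b in((0,1),(2,3)):
    e=Q[a]-Q[b];print('nesty ang',np.degrees(np.arctan2(e[1],e[0])))
D=onz(c,[f(478,22),f(548,250)],36);print(D);e=D[0]-D[1];print(np.degrees(np.arctan2(e[1],e[0])))
go(566,138,41,-26)
```

```text
[[537.2  76.5  50. ]
 [565.  133.5  50. ]]
63.4205508373977 64.08946046764105
[[639.5 143.3  40. ]
 [621.7  14.9  40. ]
 [651.2 138.3  40. ]
 [640.6  37.2  40. ]]
nesty ang 82.07015027970266
nesty ang 83.97834133177156
[[609.1 163.5  36. ]
 [599.2  85.4  36. ]]
82.79896610901199
t 1.7 pos [566.8 139.8 194.5] yawy -25.8 tilt 0.1 F [-0.5  0.5  0.6] w 48.1 q6 0.56
-> xyz [-0.1  0.   5.1] twist 0.029
```

The wrist and fixed views agree: plate at (537,78), lug at 64.0°, nest y axis at 82.7°. Descending over the lug.

Call:
step_arm(
  plan=[
    {"xyz":[0,0,1.1]},
    {"xyz":[0,0,2.4]},
    {"xyz":[0,0,3.7]},
    {"xyz":[0,0,4.6]},
    {"xyz":[0,0,5.05]},
  ],
  hand=48,
)

```text
invalid input
```

```bash
python3 -c "
from h import *
go(566,138,41,-26)
c=cam('wrist','w3')"
```

```text
t 1.7 pos [566.8 139.8 194.5] yawy -25.8 tilt 0.1 F [-0.5  0.5  0.6] w 48.1 q6 0.56
-> xyz [-0.062  0.011  5.118] twist 0.029
```

View pics/w3.png

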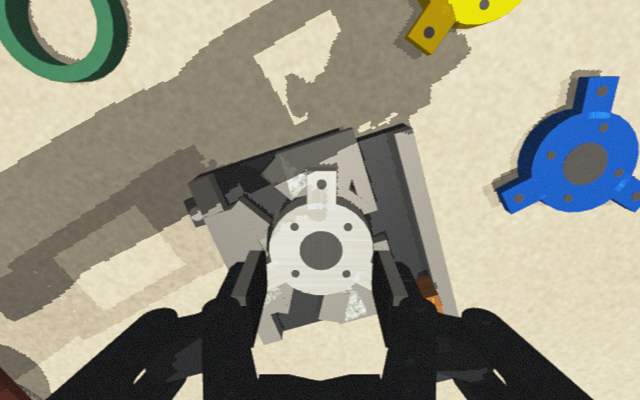

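The move was refused because twist is required in every row. Same view as before.

Call:
step_arm(
  plan=[
    {"xyz":[0,0,1.1],"twist":0},
    {"xyz":[0,0,2.4],"twist":0},
    {"xyz":[0,0,3.7],"twist":0},
    {"xyz":[0,0,4.6],"twist":0},
    {"xyz":[0,0,5.05],"twist":0},
  ],
  hand=48,
)

```text
time_s: 2.38
position: [565.1, 142.3, 42.7]
eef_rot: [0.846, 0.533, -0.001, -0.001]
wrist_force: [-0.2, -0.0, -1.0]
grip_width: 48.1
```

```bash
python3 -c "
from h import *
go(566,138,41,-26)
c=cam('wrist','w4')"
```

```text
t 2.375 pos [565.1 142.3  42.7] yawy -25.5 tilt 0.11 F [-0.2 -0.  -1. ] w 48.1 q6 0.56
-> xyz [-0.117  0.088  0.055] twist 0.06
```

View pics/w4.png

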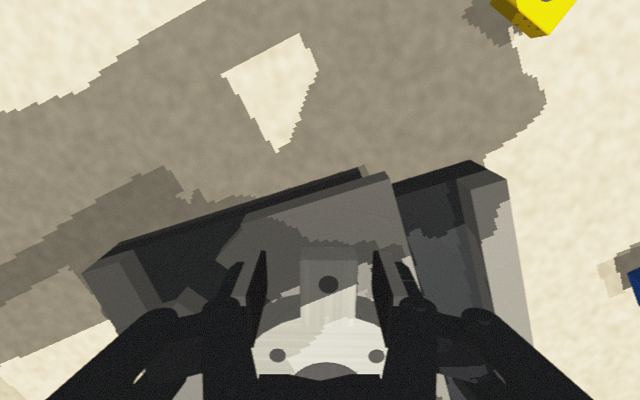

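Fingers are at about 265 and 375 px and the lug between them spans 300–356, so the straddle is good. Closing gently.

Call:
step_arm(
  plan=[
    {"xyz":[-0.1,0.05,0.05],"twist":0},
    {"xyz":[-0.1,0.05,0.05],"twist":0},
    {"xyz":[-0.1,0.05,0.05],"twist":0},
    {"xyz":[-0.1,0.05,0.05],"twist":0},
    {"xyz":[-0.1,0.05,0.05],"twist":0},
  ],
  hand=10,
  force=20,
)

```text
time_s: 3.05
position: [567.6, 137.6, 43.5]
eef_rot: [0.847, 0.532, 0.001, 0.0]
wrist_force: [-2.4, 1.1, 5.8]
grip_width: 25.1
```

Run:
```python
from h import *
go(566,138,41,-26)
# arc: from current pose, rotate about plate centre by a deg; give in tool units
o=env.get_obs();R=Ro.from_quat(o['eef_rot']).as_matrix();p=np.array(o['position'])
C=np.array([537,77.7,p[2]])
print('r',np.hypot(*(p-C)[:2]),np.degrees(np.arctan2(*(p-C)[1::-1])))
for a in np.arange(5,51,5):
    q=C+Ro.from_euler('z',a,degrees=True).apply(p-C);print(a,(R.T@(q-p)/30).round(2),-a/8)
```

```text
t 3.05 pos [567.6 137.6  43.5] yawy -25.7 tilt 0.1 F [-2.4  1.1  5.8] w 25.1 q6 0.55
-> xyz [-0.012 -0.056  0.083] twist 0.038
r 67.27422736316402 62.89836293597818
5 [-0.  -0.2 -0. ] -0.625
10 [-0.02 -0.39 -0.  ] -1.25
15 [-0.06 -0.58 -0.  ] -1.875
20 [-0.12 -0.77 -0.  ] -2.5
25 [-0.19 -0.95 -0.  ] -3.125
30 [-0.27 -1.13 -0.  ] -3.75
35 [-0.37 -1.3  -0.  ] -4.375
40 [-0.49 -1.45 -0.  ] -5.0
45 [-0.62 -1.6  -0.  ] -5.625
50 [-0.76 -1.74 -0.  ] -6.25
```

Gripped at 25 mm opening. Rotating 25° of the arc first.

Call:
step_arm(
  plan=[
    {"xyz":[0,-0.2,0],"twist":-0.625},
    {"xyz":[-0.02,-0.39,0],"twist":-1.25},
    {"xyz":[-0.06,-0.58,0],"twist":-1.875},
    {"xyz":[-0.12,-0.77,0],"twist":-2.5},
    {"xyz":[-0.19,-0.95,0],"twist":-3.125},
  ],
)

```text
time_s: 3.68
position: [539.9, 144.6, 43.5]
eef_rot: [0.71, 0.704, 0.001, 0.001]
wrist_force: [-0.0, -0.1, 4.0]
grip_width: 24.8
```

```bash
cat > arc.py <<'E'
from h import *
import sys
o=env.get_obs();R=Ro.from_quat(o['eef_rot']).as_matrix();p=np.array(o['position'])
go(*p,-26)
C=np.array([537,77.7,p[2]])
print('r',np.hypot(*(p-C)[:2]),np.degrees(np.arctan2(*(p-C)[1::-1])))
for a in np.arange(5,31,5):
    q=C+Ro.from_euler('z',a,degrees=True).apply(p-C);print(a,(R.T@(q-p)/30).round(2),-a/8)
cam('wrist',sys.argv[1]); t=cam('top')
cv2.imwrite('pics/%s_t.png'%sys.argv[1],cv2.resize(t['frame'][165:285,220:380,::-1],None,fx=5,fy=5,interpolation=cv2.INTER_CUBIC))
E
python3 arc.py w5
```

```text
t 3.675 pos [539.9 144.6  43.5] yawy -0.5 tilt 0.16 F [-0.  -0.1  4. ] w 24.8 q6 0.13
-> xyz [0. 0. 0.] twist 3.182
r 66.93969359617925 87.55478233364715
5 [-0.   -0.19 -0.  ] -0.625
10 [-0.02 -0.39 -0.  ] -1.25
15 [-0.06 -0.58 -0.  ] -1.875
20 [-0.11 -0.77 -0.  ] -2.5
25 [-0.18 -0.95 -0.  ] -3.125
30 [-0.26 -1.12 -0.  ] -3.75
```

View pics/w5_t.png

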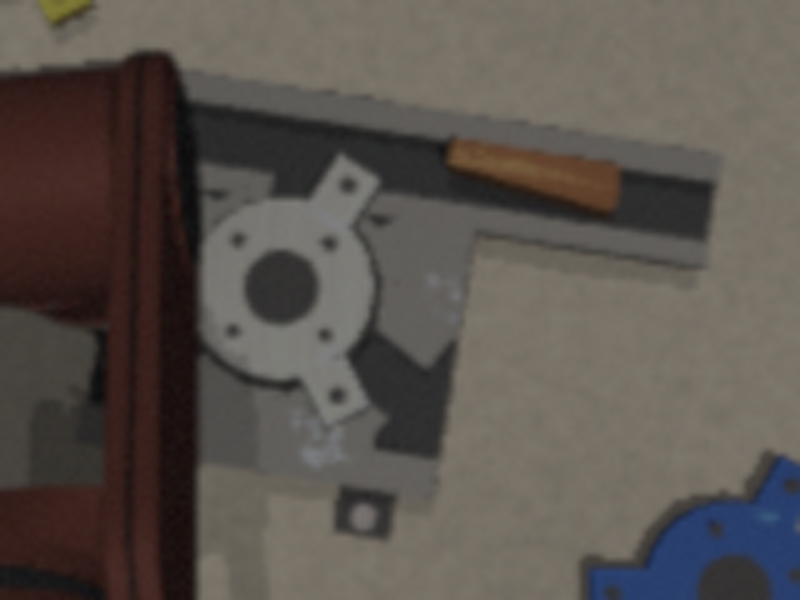

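View pics/w5.png

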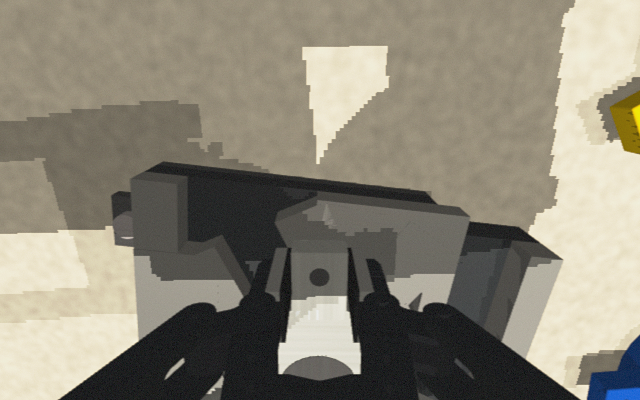

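The plate turned with the gripper and stayed centred. There are 23° left.

Call:
step_arm(
  plan=[
    {"xyz":[0,-0.19,0],"twist":-0.625},
    {"xyz":[-0.02,-0.39,0],"twist":-1.25},
    {"xyz":[-0.06,-0.58,0],"twist":-1.875},
    {"xyz":[-0.12,-0.77,0],"twist":-2.5},
    {"xyz":[-0.16,-0.88,0],"twist":-2.9},
  ],
)

```text
time_s: 4.4
position: [512.9, 139.8, 42.8]
eef_rot: [0.555, 0.832, 0.0, 0.001]
wrist_force: [-0.8, 0.1, -2.7]
grip_width: 24.9
```

```bash
python3 arc.py w6
```

```text
t 4.4 pos [512.9 139.8  42.8] yawy 22.6 tilt 0.1 F [-0.8  0.1 -2.7] w 24.9 q6 -0.28
-> xyz [0. 0. 0.] twist 6.077
r 66.61845191398369 111.23844221095703
5 [-0.   -0.19 -0.  ] -0.625
10 [-0.02 -0.39 -0.  ] -1.25
15 [-0.06 -0.58 -0.  ] -1.875
20 [-0.12 -0.76 -0.  ] -2.5
25 [-0.19 -0.94 -0.  ] -3.125
30 [-0.27 -1.12 -0.  ] -3.75
```

View pics/w6_t.png

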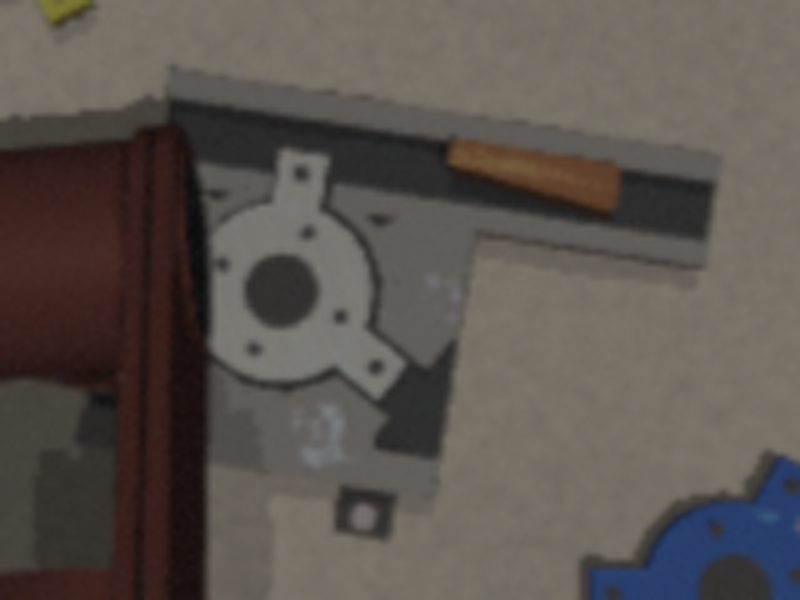

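View pics/w6.png

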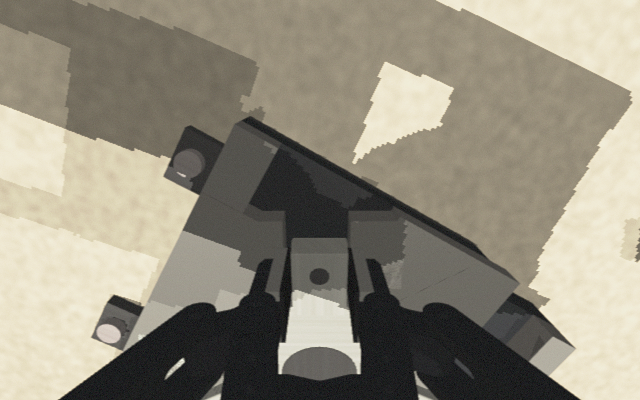

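The lug is centred over its keyway: lug 291–349 px, keyway about 287–349. Releasing.

Call:
step_arm(
  plan=[
    {"xyz":[0,0,0],"twist":0},
    {"xyz":[0,0,0],"twist":0},
    {"xyz":[0,0,0],"twist":0},
    {"xyz":[0,0,0],"twist":0},
    {"xyz":[0,0,0],"twist":0},
  ],
  hand=34,
)

```text
time_s: 5.12
position: [512.3, 140.1, 42.3]
eef_rot: [0.556, 0.832, 0.0, 0.0]
wrist_force: [0.4, -0.4, 0.9]
grip_width: 33.9
```

```bash
python3 arc.py w7
```

```text
t 5.125 pos [512.3 140.1  42.3] yawy 22.5 tilt 0.0 F [ 0.4 -0.4  0.9] w 33.9 q6 -0.27
-> xyz [0. 0. 0.] twist 6.063
r 67.14435667937201 111.5978303633516
5 [-0.01 -0.2  -0.  ] -0.625
10 [-0.03 -0.39 -0.  ] -1.25
15 [-0.07 -0.58 -0.  ] -1.875
20 [-0.12 -0.77 -0.  ] -2.5
25 [-0.19 -0.95 -0.  ] -3.125
30 [-0.28 -1.12 -0.  ] -3.75
```

View pics/w7_t.png

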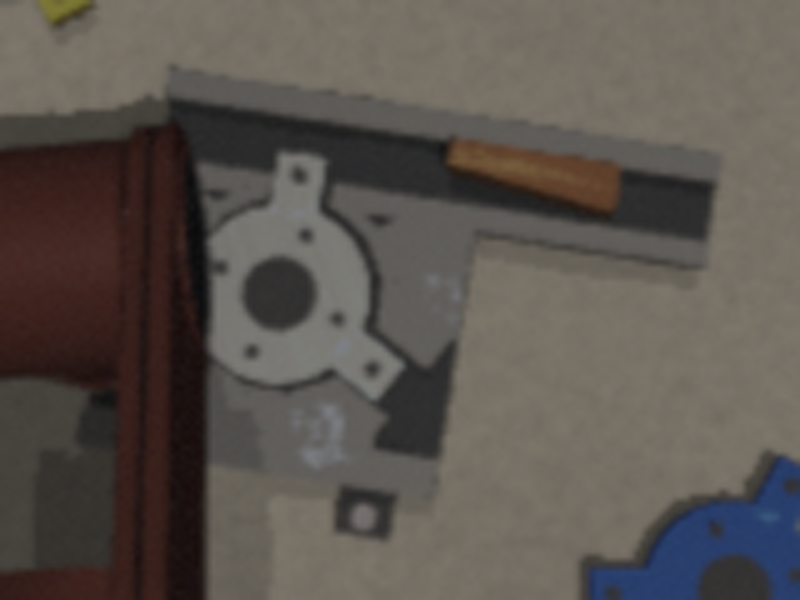

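View pics/w7.png

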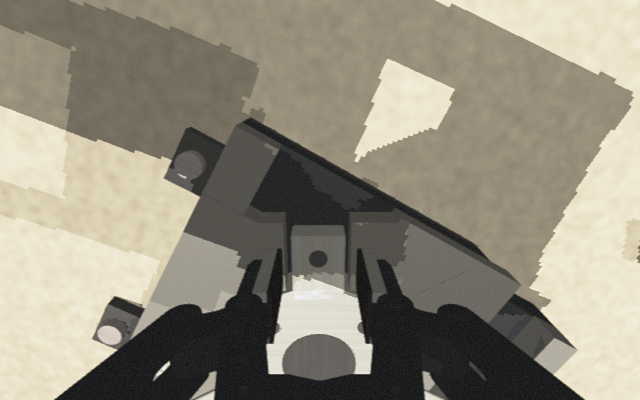

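The plate dropped: its lug now sits between the keyway walls. I'll lift and verify.

Call:
step_arm(
  plan=[
    {"xyz":[0,0,-0.6],"twist":0},
    {"xyz":[0,0,-1.8],"twist":0},
    {"xyz":[0,0,-3.2],"twist":-0.5},
    {"xyz":[0,0,-4.2],"twist":-1.5},
    {"xyz":[0,0,-4.5],"twist":-2.5},
  ],
  hand=34,
)

```text
time_s: 5.85
position: [514.1, 140.4, 181.8]
eef_rot: [0.401, 0.916, 0.002, 0.003]
wrist_force: [0.5, -0.1, -0.2]
grip_width: 34.2
```

```bash
python3 -c "
from h import *
go(590.4,-123.7,177,82.7)"
```

```text
t 5.85 pos [514.1 140.4 181.8] yawy 42.8 tilt 0.35 F [ 0.5 -0.1 -0.2] w 34.2 q6 -0.63
-> xyz [-8.188 -4.111  0.168] twist -4.991
```

Call:
step_arm(
  plan=[
    {"xyz":[-1.6,-0.8,0],"twist":-1},
    {"xyz":[-3.3,-1.6,0],"twist":-2},
    {"xyz":[-5.0,-2.5,0],"twist":-3},
    {"xyz":[-6.6,-3.3,0],"twist":-4},
    {"xyz":[-8.2,-4.1,0],"twist":-5},
  ],
  hand=0,
)

```text
time_s: 6.48
position: [588.4, -126.2, 179.1]
eef_rot: [0.063, 0.998, -0.0, 0.001]
wrist_force: [-0.1, 1.1, 0.7]
grip_width: 0.0
```

Run:
```python
from h import *
go(590.4,-123.7,110,82.7)
cam('wrist','w8');t=cam('top');s=cam('scene')
cv2.imwrite('pics/t8.png',cv2.resize(t['frame'][165:285,220:380,::-1],None,fx=5,fy=5,interpolation=cv2.INTER_CUBIC))
cv2.imwrite('pics/s8.png',cv2.resize(s['frame'][165:245,275:415,::-1],None,fx=5.7,fy=5.7,interpolation=cv2.INTER_CUBIC))
```

```text
t 6.475 pos [ 588.4 -126.2  179.1] yawy 82.8 tilt 0.1 F [-0.1  1.1  0.7] w 0.0 q6 -1.79
-> xyz [-0.051  0.093  2.302] twist 0.008
```

View pics/t8.png

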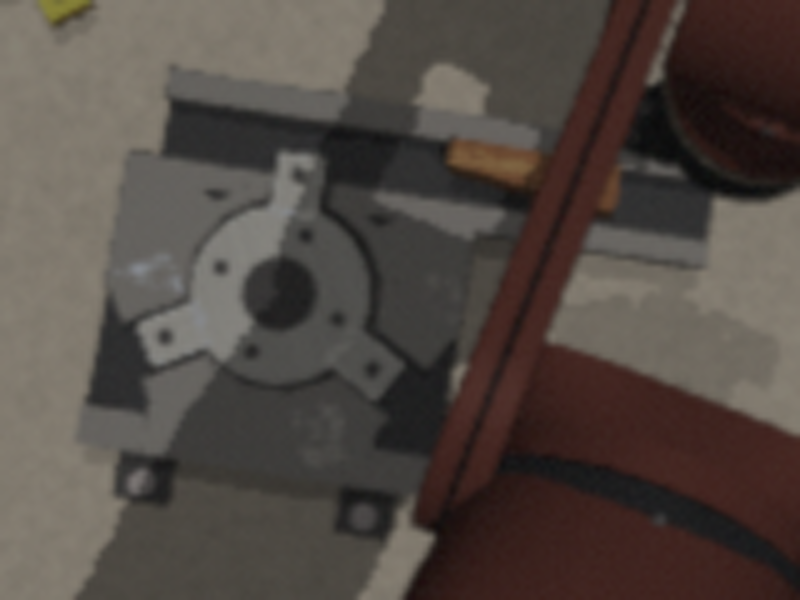

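View pics/s8.png

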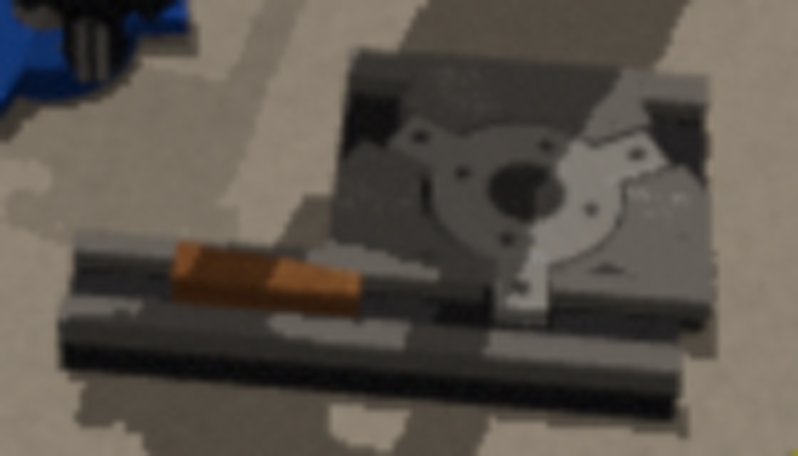

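View pics/w8.png

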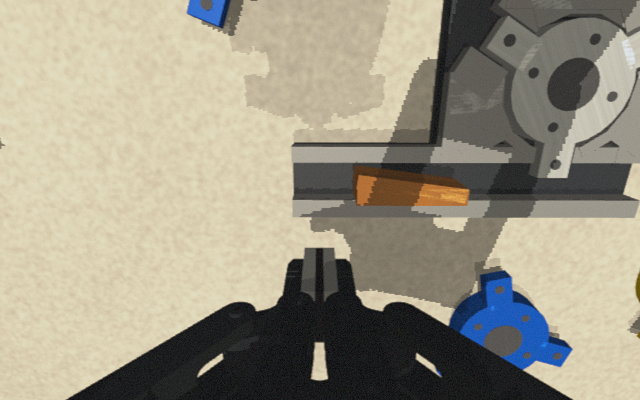

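The plate now appears flush: wrist hole at (573,84), with the lug lying in the groove mouth at (556,165). The wedge butt is at wrist x≈357, rows 175–205. Measuring both.

Run:
```python
from h import *
np.set_printoptions(precision=1,suppress=True)
T=cam('top');S=cam('scene');W=cam('wrist')
t=lambda *p:np.array(p)/5.+[220-.4,165-.4]
s=lambda *p:np.array(p)/5.7+[275-.4,165-.4]
tp=np.array([t(280,292),t(300,177),t(165,337),t(372,369)]);sp=np.array([s(527,191),s(519,286),s(637,152),s(420,135)])
P=tri(T,tp,S,sp);print(P)
wp=np.array([[573.5,84],[556,165],[640,30],[510,40]])[:2]
print('top+wrist',tri(T,tp[:2],W,wp)); print(tri(S,sp[:2],W,wp))
th=-7.3;c,s_=np.cos(np.radians(th)),np.sin(np.radians(th));ex=np.array([c,s_]);ey=np.array([-s_,c])
N=np.array([536.3,77.8])
f=lambda Q:np.c_[(Q[:,:2]-N)@ex,(Q[:,:2]-N)@ey]
B=onz(W,[[357,176],[357,205],[468,190],[468,204]],56);print('wedge top pts',B,'\nnest',f(B))
E=onz(W,[[293,163],[293,144],[293,216]],36);print('groove end nest',f(E))
G=onz(W,[[293,200],[630,200],[293,217],[630,217]],40);print('wall nest',f(G));e=G[1]-G[0];print(np.degrees(np.arctan2(e[1],e[0])))
I=onz(W,[[300,163],[430,163]],36);print('inner wall',f(I))
a=cv2.imread('pics/w8.png')[120:240,270:490];cv2.imwrite('pics/c8.png',cv2.resize(a,None,fx=3.6,fy=3.6,interpolation=cv2.INTER_CUBIC))
```

```text
[[535.9  81.5  36.1   1.9]
 [597.9  72.6  35.3   0.1]
 [510.3 140.7  36.4   1.2]
 [496.4  30.7  36.5   0.7]]
top+wrist [[535.5  80.4  38.6   0.1]
 [598.1  72.   39.2   1.6]]
[[535.7  82.4  35.8   0.2]
 [599.5  72.6  37.5   0.7]]
wedge top pts [[581.7 -94.1  56. ]
 [605.9 -96.5  56. ]
 [604.9  -7.3  56. ]
 [616.9  -7.3  56. ]] 
nest [[  66.9 -164.8]
 [  91.2 -164. ]
 [  78.9  -75.7]
 [  90.8  -74.1]]
groove end nest [[  60.8 -216.5]
 [  44.8 -216. ]
 [ 108.6 -217.9]]
wall nest [[  92.2 -217.1]
 [  93.7   71.3]
 [ 107.9 -217.6]
 [ 109.4   75.7]]
82.41034286485915
inner wall [[  60.8 -210.6]
 [  61.4 -101.7]]
```

View pics/c8.png

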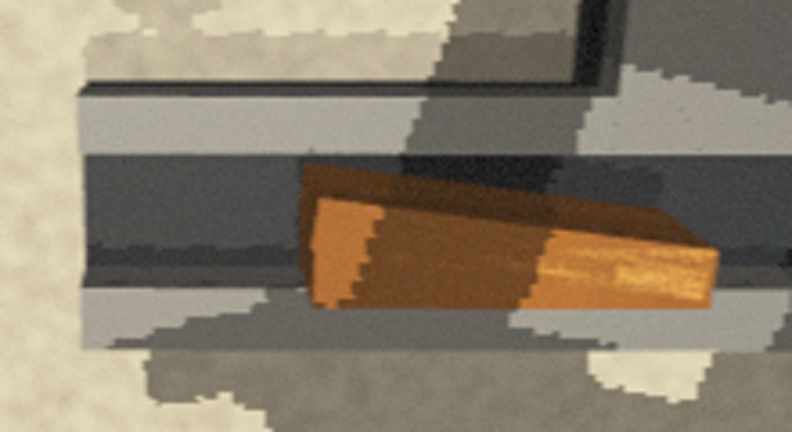

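The plate is home: three lug points at 35.3–36.5 mm, so it is flush and level. In the nest frame the wedge butt is at about y=-165 and the groove is at x≈61–93. I'll come down behind the butt with the closed fingers, stopping first above the walls.

```bash
python3 -c "
from h import *
for i in range(3): cam('top');go(589.8,-122.6,60,82.5)"
```

```text
t 6.825 pos [ 587.6 -123.1  177.7] yawy 82.5 tilt 0.02 F [ 0.4 -0.2  0.3] w 0.1 q6 -1.78
-> xyz [-0.071  0.025  3.925] twist 0.004
t 6.875 pos [ 587.7 -122.9  177.7] yawy 82.6 tilt 0.02 F [-0.2 -0.5 -0.5] w 0.1 q6 -1.78
-> xyz [-0.069  0.02   3.923] twist 0.008
t 6.925 pos [ 587.7 -123.   177.7] yawy 82.6 tilt 0.01 F [-0.4 -0.3 -0.3] w -0.3 q6 -1.78
-> xyz [-0.067  0.02   3.922] twist 0.011
```

Call:
step_arm(
  plan=[
    {"xyz":[-0.07,0,1.0],"twist":0},
    {"xyz":[-0.07,0,2.2],"twist":0},
    {"xyz":[-0.07,0,3.2],"twist":0},
    {"xyz":[-0.07,0,3.8],"twist":0},
    {"xyz":[-0.07,0,3.9],"twist":0},
  ],
)

```text
time_s: 7.55
position: [589.1, -123.8, 59.2]
eef_rot: [0.065, 0.998, 0.0, -0.001]
wrist_force: [-0.5, 0.4, 0.1]
grip_width: -0.0
```

```bash
python3 -c "
from h import *
cam('wrist');cam('wrist','w9')
go(589.8,-122.6,30,82.5)
S=cam('scene')
cv2.imwrite('pics/s9.png',cv2.resize(S['frame'][165:245,255:395,::-1],None,fx=5.7,fy=5.7,interpolation=cv2.INTER_CUBIC))"
```

```text
t 7.65 pos [ 590.4 -124.5   60.9] yawy 82.5 tilt 0.04 F [-0.5  0.1  0.3] w -0.0 q6 -1.78
-> xyz [0.028 0.06  1.031] twist 0.004
```

View pics/w9.png

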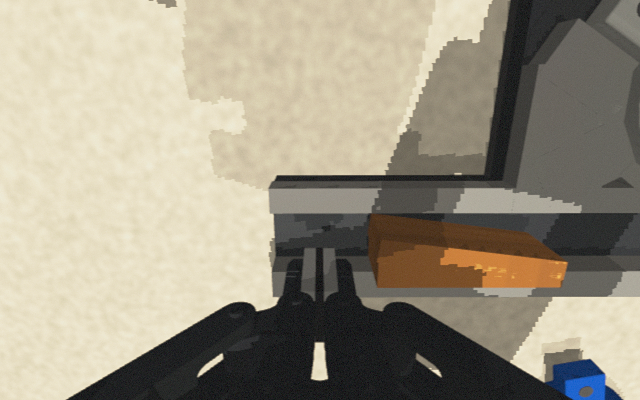

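View pics/s9.png

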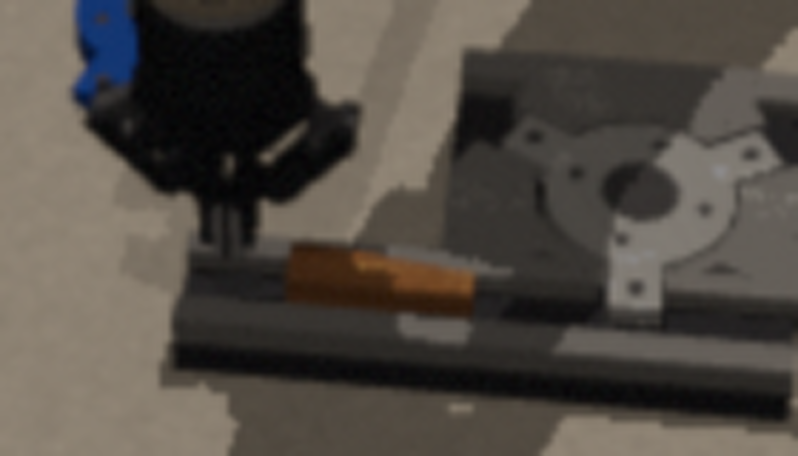

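Fingers are over the open groove behind the butt. They sit at x≈300–350, with the butt at 370. Descending to about 31 mm.

Call:
step_arm(
  plan=[
    {"xyz":[0,0,0.3],"twist":0},
    {"xyz":[0,0,0.6],"twist":0},
    {"xyz":[0,0,0.85],"twist":0},
    {"xyz":[0,0,0.97],"twist":0},
    {"xyz":[0,0,0.97],"twist":0},
  ],
)

```text
time_s: 8.32
position: [589.6, -124.5, 30.7]
eef_rot: [0.065, 0.998, 0.0, -0.0]
wrist_force: [-0.1, 0.4, 0.2]
grip_width: -0.1
```

```bash
python3 -c "
from h import *
cam('wrist','w10')
S=cam('scene')
cv2.imwrite('pics/s10.png',cv2.resize(S['frame'][165:245,255:395,::-1],None,fx=5.7,fy=5.7,interpolation=cv2.INTER_CUBIC))
go(590.4,-123,31,82.5)"
```

```text
t 8.425 pos [ 590.  -124.7   31.3] yawy 82.5 tilt 0.01 F [ 0.4 -0.3 -0.2] w -0.0 q6 -1.78
-> xyz [-0.005  0.057  0.011] twist 0.001
```

View pics/w10.png

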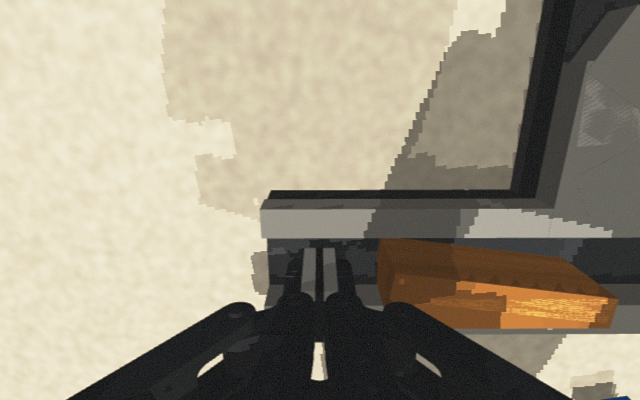

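View pics/s10.png

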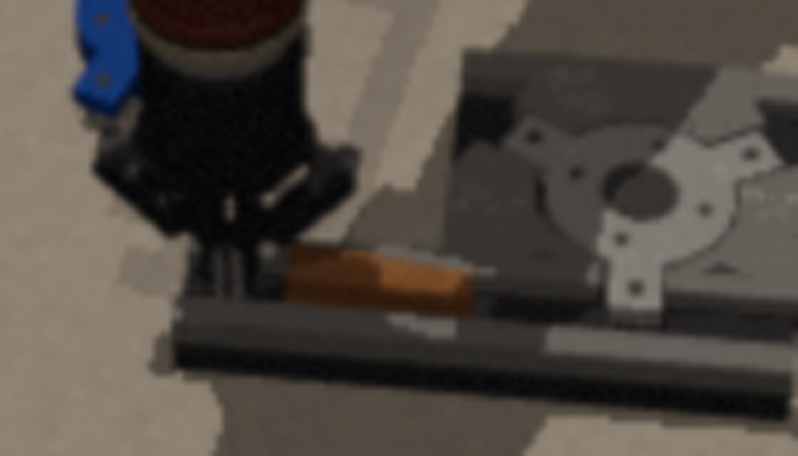

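Inside the groove with no contact force. Pushing along +y.

Call:
step_arm(
  plan=[
    {"xyz":[0,0.3,0],"twist":0},
    {"xyz":[0,0.7,0],"twist":0},
    {"xyz":[0,1.1,0],"twist":0},
    {"xyz":[0,1.5,0],"twist":0},
    {"xyz":[0,1.9,0],"twist":0},
  ],
)

```text
time_s: 9.05
position: [597.5, -67.0, 31.3]
eef_rot: [0.065, 0.998, -0.0, 0.0]
wrist_force: [-0.8, -0.3, -0.5]
grip_width: 0.3
```

```bash
cat > pw.py <<'E'
from h import *
import sys
go(590.4,-123,31,82.5)
cam('wrist',sys.argv[1])
S=cam('scene')
cv2.imwrite('pics/%s_s.png'%sys.argv[1],cv2.resize(S['frame'][165:245,275:415,::-1],None,fx=5.7,fy=5.7,interpolation=cv2.INTER_CUBIC))
E
python3 pw.py w11
```

```text
t 9.05 pos [597.5 -67.   31.3] yawy 82.5 tilt 0.01 F [-0.8 -0.3 -0.5] w 0.3 q6 -1.68
-> xyz [-0.009 -1.88   0.009] twist 0.004
```

View pics/w11.png

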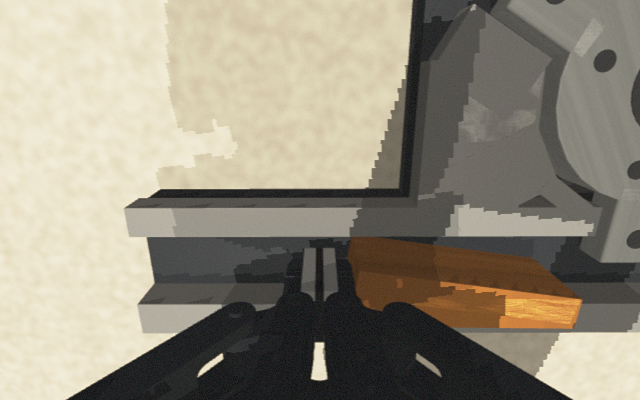

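The wedge moves cleanly along the outer wall, with its thin end at px 580 and the lug edge at about 597.

Call:
step_arm(
  plan=[
    {"xyz":[0,0.35,0],"twist":0},
    {"xyz":[0,0.7,0],"twist":0},
    {"xyz":[0,1.05,0],"twist":0},
    {"xyz":[0,1.4,0],"twist":0},
    {"xyz":[0,1.65,0],"twist":0},
  ],
)

```text
time_s: 9.78
position: [603.8, -18.2, 31.2]
eef_rot: [0.065, 0.998, -0.0, -0.0]
wrist_force: [0.8, -0.2, -0.5]
grip_width: 0.2
```

```bash
python3 pw.py w12
```

```text
t 9.775 pos [603.8 -18.2  31.2] yawy 82.5 tilt 0.0 F [ 0.8 -0.2 -0.5] w 0.2 q6 -1.6
-> xyz [-0.011 -3.521  0.005] twist 0.004
```

View pics/w12.png

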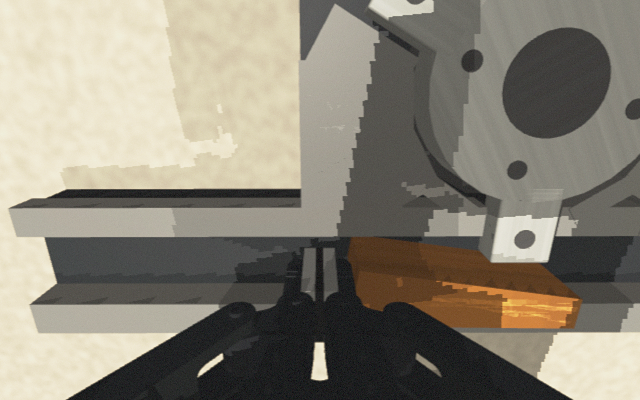

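The wedge is now alongside the lug and still free. From here I push slowly and watch the force.

Call:
step_arm(
  plan=[
    {"xyz":[0,0.1,0],"twist":0},
    {"xyz":[0,0.2,0],"twist":0},
    {"xyz":[0,0.28,0],"twist":0},
    {"xyz":[0,0.36,0],"twist":0},
    {"xyz":[0,0.4,0],"twist":0},
  ],
)

```text
time_s: 10.5
position: [605.6, -7.4, 31.4]
eef_rot: [0.065, 0.998, -0.0, 0.0]
wrist_force: [0.5, -2.6, 1.2]
grip_width: 0.2
```

Call:
step_arm(
  plan=[
    {"xyz":[0,0.05,0],"twist":0},
    {"xyz":[0,0.1,0],"twist":0},
    {"xyz":[0,0.15,0],"twist":0},
    {"xyz":[0,0.18,0],"twist":0},
    {"xyz":[0,0.2,0],"twist":0},
  ],
)

```text
time_s: 11.12
position: [606.6, -2.2, 31.6]
eef_rot: [0.065, 0.998, -0.001, 0.001]
wrist_force: [1.5, -6.8, 2.3]
grip_width: 0.2
```

Call:
step_arm(
  plan=[
    {"xyz":[0,0.03,0],"twist":0},
    {"xyz":[0,0.06,0],"twist":0},
    {"xyz":[0,0.09,0],"twist":0},
    {"xyz":[0,0.12,0],"twist":0},
    {"xyz":[0,0.13,0],"twist":0},
  ],
)

```text
time_s: 11.75
position: [607.3, 0.5, 31.9]
eef_rot: [0.065, 0.998, -0.002, 0.001]
wrist_force: [0.3, -11.8, 2.9]
grip_width: -0.3
```

```bash
python3 pw.py w13
```

```text
t 11.75 pos [6.073e+02 5.000e-01 3.190e+01] yawy 82.5 tilt 0.2 F [  0.3 -11.8   2.9] w -0.3 q6 -1.57
-> xyz [ 0.022 -4.155  0.041] twist 0.001
```

View pics/w13.png

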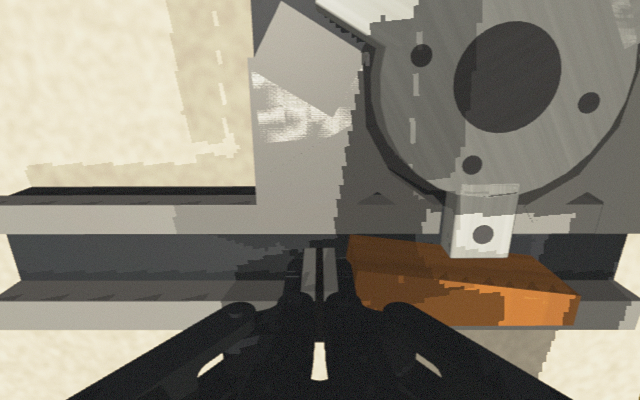

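View pics/w13_s.png

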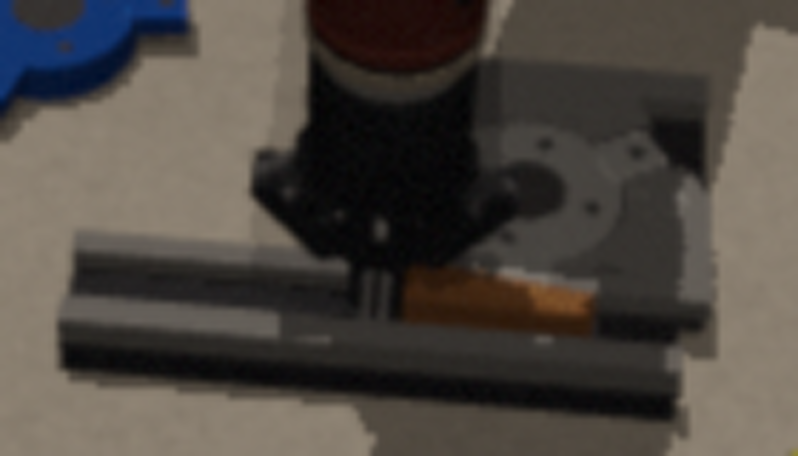

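Jamming has begun, with wedge origin y ≈ -9 and 12 N. Driving to about 20 N.

Call:
step_arm(
  plan=[
    {"xyz":[0,0.04,0],"twist":0},
    {"xyz":[0,0.08,0],"twist":0},
    {"xyz":[0,0.12,0],"twist":0},
    {"xyz":[0,0.15,0],"twist":0},
    {"xyz":[0,0.15,0],"twist":0},
  ],
)

```text
time_s: 12.48
position: [607.8, 3.7, 32.0]
eef_rot: [0.065, 0.998, -0.002, 0.001]
wrist_force: [0.1, -14.8, 2.3]
grip_width: 0.2
```

Call:
step_arm(
  plan=[
    {"xyz":[0,0.05,0],"twist":0},
    {"xyz":[0,0.1,0],"twist":0},
    {"xyz":[0,0.15,0],"twist":0},
    {"xyz":[0,0.2,0],"twist":0},
    {"xyz":[0,0.2,0],"twist":0},
  ],
)

```text
time_s: 13.1
position: [608.2, 6.0, 32.2]
eef_rot: [0.065, 0.998, -0.005, 0.0]
wrist_force: [-2.8, -30.2, 6.1]
grip_width: 0.1
```

30 N against a stop, so it is tight. I back off along the groove, then lift.

Call:
step_arm(
  plan=[
    {"xyz":[0,-0.3,0],"twist":0},
    {"xyz":[0,-0.8,0],"twist":0},
    {"xyz":[0,-1.2,0],"twist":0},
    {"xyz":[0,-1.3,0],"twist":0},
    {"xyz":[0,-1.3,0],"twist":0},
  ],
)

```text
time_s: 13.72
position: [602.8, -25.5, 31.1]
eef_rot: [0.065, 0.998, 0.0, -0.0]
wrist_force: [-0.3, -0.6, -1.1]
grip_width: -0.0
```

Call:
step_arm(
  plan=[
    {"xyz":[0,0,-0.5],"twist":0},
    {"xyz":[0,0,-1.5],"twist":0},
    {"xyz":[0,0,-2.5],"twist":0},
    {"xyz":[0,0,-3.5],"twist":0},
    {"xyz":[0,-1,-4.5],"twist":0},
  ],
)

```text
time_s: 14.35
position: [599.4, -53.6, 168.6]
eef_rot: [0.064, 0.998, 0.0, 0.001]
wrist_force: [-0.5, -1.1, -0.0]
grip_width: -0.1
```

```bash
python3 pw.py w14; python3 -c "
from h import *
t=cam('top','t14')
cv2.imwrite('pics/w14_t.png',cv2.resize(t['frame'][165:285,220:380,::-1],None,fx=5,fy=5,interpolation=cv2.INTER_CUBIC))"
```

```text
t 14.35 pos [599.4 -53.6 168.6] yawy 82.7 tilt 0.09 F [-0.5 -1.1 -0. ] w -0.1 q6 -1.66
-> xyz [ 0.011 -2.337  4.584] twist 0.026
```

View pics/w14.png

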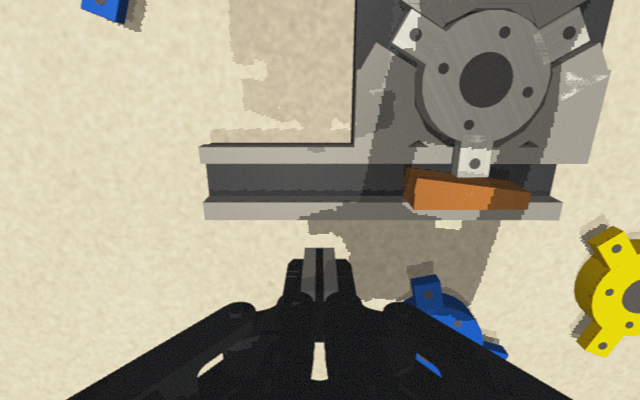

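View pics/w14_t.png

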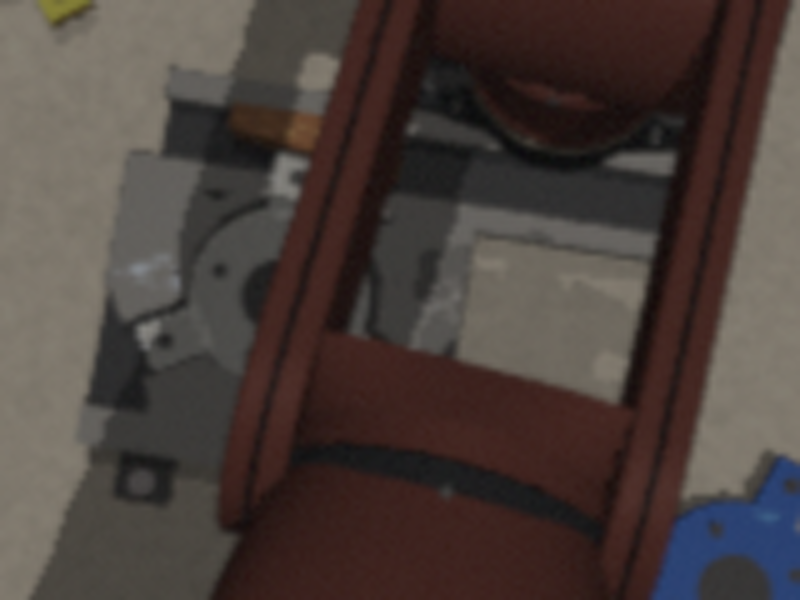

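View pics/w14_s.png

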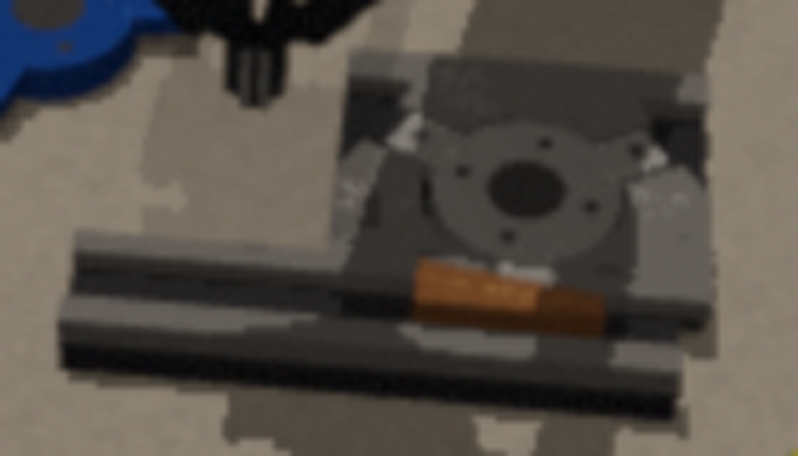

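The wedge (wrist 405–530 px) straddles the lug (456–493 px) and the robot is clear. Numeric check next.

Run:
```python
from h import *
np.set_printoptions(precision=1,suppress=True)
W=cam('wrist');S=cam('scene')
s=lambda *p:np.array(p)/5.7+[275-.4,165-.4]
ex=np.array([.9919,-.1271]);ey=np.array([.1271,.9919])
f=lambda Q:np.c_[(Q[:,:2]-[536.3,77.8])@ex,(Q[:,:2]-[536.3,77.8])@ey,Q[:,2]]
B=onz(W,[[415,181],[414,209],[530,189],[529,208]],56);print('wedge',f(B))
print('lug hole',f(onz(W,[[475,163]],36)),'hole',f(onz(W,[[486,79]],36)))
# heights: wrist + scene: centre hole, rim holes, wedge corners (butt outer, thin outer)
w=[[486,79],[469,125],[443,68],[528,91],[532,32],[415,181],[529,208]]
q=[s(527,189),s(508,236),s(462,171),s(591,207),s(545,144),s(419,260),s(606,296)]
P=tri(W,w,S,q);print(np.c_[f(P),P[:,3]])
```

```text
wedge [[ 73.6 -52.1  56. ]
 [ 96.6 -50.9  56. ]
 [ 80.4  37.3  56. ]
 [ 96.1  39.6  56. ]]
lug hole [[64.5  1.1 36. ]] hole [[-0.3  0.3 36. ]]
[[ -1.1   2.6  35.8   4.4]
 [ 33.   -6.1  37.4   4.7]
 [ -8.9 -30.9  36.9   4.7]
 [  7.8  35.4  36.1   3.6]
 [-28.3  16.3  47.9  11.1]
 [ 72.2 -49.9  59.1   6. ]
 [ 91.8  38.5  64.9   8.5]]
```

The residuals of 4–11 mm are large. The saved picture was taken while the arm was still settling, so its pixels don't match this pose. I'll repeat with one settled frame.

Run:
```python
from h import *
import pickle
W=cam('wrist');S=cam('scene','s15');pickle.dump((W,S),open('ws.pkl','wb'))
cv2.imwrite('pics/c15.png',cv2.resize(W['frame'][0:225,380:620,::-1],None,fx=2.6,fy=2.6,interpolation=cv2.INTER_CUBIC))
```

```text
(no output)
```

View pics/c15.png

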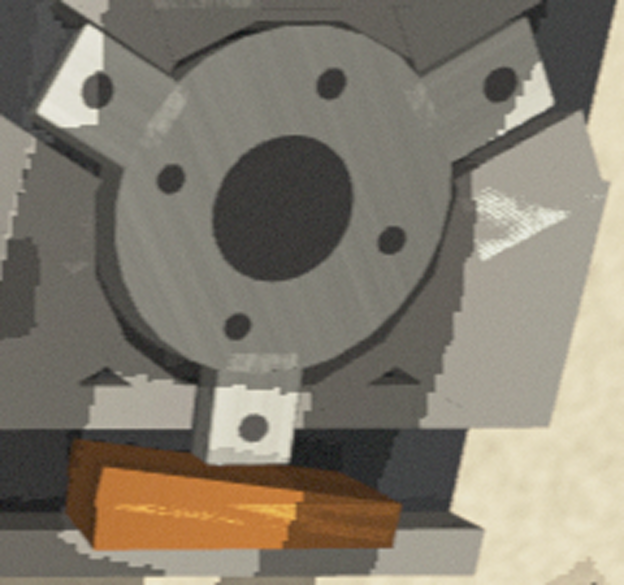

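Run:
```python
from h import *
import pickle
np.set_printoptions(precision=1,suppress=True)
W,S=pickle.load(open('ws.pkl','rb'))
s=lambda *p:np.array(p)/5.7+[275-.4,165-.4]
g=lambda *p:np.array(p)/2.6+[380-.3,-.3]
ex=np.array([.9919,-.1271]);ey=np.array([.1271,.9919])
f=lambda Q:np.c_[(Q[:,:2]-[536.3,77.8])@ex,(Q[:,:2]-[536.3,77.8])@ey,Q[:,2]]
print('wedge top z56',f(onz(W,[g(102,467),g(95,548),g(401,504),g(392,547)],56)))
w=[g(284,208),g(238,326),g(171,179),g(391,240),g(331,83),g(97,90),g(500,84),g(102,467),g(392,547)]
q=[s(527,189),s(508,236),s(462,171),s(591,207),s(545,144),s(420,135),s(637,151),s(419,260),s(606,296)]
P=tri(W,w,S,q);print(np.c_[f(P),P[:,3]])
```

```text
wedge top z56 [[ 68.5 -48.9  56. ]
 [ 93.7 -48.8  56. ]
 [ 80.1  40.2  56. ]
 [ 93.6  40.1  56. ]]
[[ -3.1   3.9  34.6   1.6]
 [ 30.4  -4.8  35.3   2.2]
 [-11.1 -29.6  35.5   2. ]
 [  5.8  36.3  34.8   1.6]
 [-36.   12.2  34.    1.6]
 [-34.3 -52.5  35.1   2.3]
 [-35.7  59.2  34.3   1.9]
 [ 68.4 -47.9  55.7   1.8]
 [ 90.   39.2  63.4   7.1]]
```

Everything agrees. Plate points are level at 34–35.5 mm, and the wedge top is 55.7 mm, so it is on the groove floor. The wedge origin is at nest y ≈ -4, inside the tight range. The one bad point (residual 7 mm) is a thin-end corner I mismatched between the two views. I'm handing the job in.

```bash
python3 -c "
from h import *
T=cam('top');a=cv2.imread('pics/top0.png').astype(int)
b=T['frame'][:,:,::-1].astype(int)
for n,(x0,y0,x1,y1) in dict(bottle=(160,180,195,215),tape=(150,240,196,286),driver=(450,228,476,312)).items(): print(n,np.abs(a-b)[y0:y1,x0:x1].mean().round(1))
print(env.finish_job())"
```

```text
bottle 11.4
tape 13.7
driver 14.9
the job is handed in; nothing more can be done
None
```

The plate is home in the pocket and the wedge is jammed across its lug. The job is handed in at about 15 s of the 48 s allowed.

- **Plate:** I gripped the lug at 64° and turned the plate about 48° CCW around the pocket axis. When I let go, it dropped in by itself.
- **Wedge:** I pushed it along the groove from behind with the closed fingers. The force rose to 30 N against a firm stop, then I backed off and lifted clear.

**Last checks:**
- **Plate height:** its top points triangulate at 34–35.5 mm, so it is flush and level within measuring error. It is pressed about 3 mm off-centre towards -x.
- **Wedge position:** its top is at 55.7 mm, so it stands on the groove floor. Its origin is at nest y ≈ -4 mm, inside the -14 to 0 mm tight range.
- **Jam force:** the wedge's pressure on the plate after I let go was not measured. I infer it from the 30 N push.
- **Robot:** it was clear, with no force at the wrist.

**Checks that failed or disagreed:**
- One wedge corner came out at 63 mm with a 7 mm residual. I put that down to matching different corners in the two views.
- An earlier check gave 4–11 mm residuals because the arm was still settling. I repeated it with a settled frame.
- The before-and-after picture difference around the bottle, tape and screwdriver was inconclusive (mean difference 11–15 grey levels, possibly shadow or lighting). The arm only passed over that area high up and never felt contact there.

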